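# Take the cured owl out from behind the drop guard

## Task

Lift the amber drop guard of the curing cabinet by the red grip on its slotted bar, swing the bar upright and lower its rung into the notch on the roof, so that the guard stays up by itself without being let fall. Then draw the tray out to its stop and lay the orange glass owl gently, flat with its eyes up, in the middle of the cork mat. Leave the guard hooked up and the tray out, and do not disturb the other things on the table.

Things in the scene. Friction and masses are not known exactly. Their poses are not given: they have to be found in the camera images.
- cabinet: White curing cabinet, fixed, 210 deep, 230 wide, 122 high. Origin on the table at the middle of its mouth; its x points into the cabinet (the mouth faces -x), y across. Aluminium guide posts at y = -108 and 108, x -18 to 8, 150 high. On the roof a dark steel keeper: mast (x 8 to 26, 30 wide, top z 196), arm 12 wide forward to x = -44 with a horn at its tip. All in mm.
- notch (a point): Centre of the hooked bar's rung: x -30, y 0, z 180 mm in the cabinet's frame. The notch in the keeper arm is open above, 16 mm long along x, its floor 4 mm below this point. The horn in front of it (x -44 to -38) stands 12 mm above the floor, so the rung's centre must pass over it more than 12 mm above this point, then come down behind it. The stop behind is 20 mm above the floor.
- guard (a joint): Height of the amber guard panel in m: 0 closed, 0.1 at most, 0.065 when hooked. Its lower edge is 40 mm above the table when closed; guard and bar weigh about 5 N and fall if let go.
- bar (a joint): Angle of the slotted bar in rad: 0 leaning 0.32 rad out of the cabinet (to its -x), 0.32 upright, 0.42 at most. A light friction hinge (0.07 N m) holds it where it is left. The pivot lies on the guard at x = -30, y = 0, z = 45 mm + the guard's height, in the cabinet's frame.
- bar_grip (a point): Centre of the red barrel grip, a cylinder lying across the bar (along the cabinet's y), 30 mm long with flat ends, 28 mm in diameter, at the upper end of the bar, 190 mm from the pivot. Below it is a flat steel blade 22 mm wide (y), 8 mm thick.
- bar_rung (a point): Centre of the rung closing the upper end of the bar's slot: a steel rod 8 mm thick along the cabinet's y, 70 mm from the pivot. The slot below it, 22 mm wide, straddles the 12 mm keeper arm. While it is lifted past the horn the rung must be in front of it (bar leaning out, angle under 0.05).
- tray (a joint): How far the steel tray (140 mm wide) is drawn out, in m, towards the cabinet's -x: 0 in, 0.2 at the stop. About 1.5 N of friction. Its lip (top 56 mm above the table) runs against the guard as long as that is down.
- tray_knob (a point): Centre of the top of the tray's black upright knob, 20 mm across and 32 mm high, 68 mm above the table, at the end of a tongue (18 mm wide, its top 36 mm above the table) that sticks out under the guard, 105 mm in front of the mouth when the tray is in.
- owl: Orange flat glass owl, 67 long (its x, towards the ears), 44 wide (y), 14 thick, 0.1 kg, white eyes on top. Origin: centre of its underside. It lies on a round rubber pad (30 across) in the tray, 10 mm above the tray's floor (36 mm above the table), about 55 mm behind the mouth when the tray is in, its sides overhanging the pad.
- mat: Cork mat, fixed, 100 x 100 x 6. Origin: centre of its underside.
- tile: White tile with blobs of paint, fixed, 100 x 100 x 6, next to the mat: not the place for the owl. The two may be either way round. Origin: centre of its underside.
- jar_orange: Orange paint jar, 40 across, 68 high, to be left alone. Origin: centre of its underside.
- jar_red: Red paint jar, 40 across, 68 high, to be left alone. Origin: centre of its underside.
- thinner: Glass bottle of thinner, 56 across, 140 high, to be left alone. Origin: centre of its underside.
- cap_yellow: Yellow jar cap, 38 across, 22 high, to be left alone. Origin: centre of its underside.
- brush: Paint brush, 190 long, lying on the table, to be left alone. Its x runs along it.
- jar_black: Black paint jar, 42 across, 75 high, to be left alone. Origin: centre of its underside.
- owl_blue: Blue glass owl of the same shape, lying on the table, to be left alone. Origin: centre of its underside.

How it is judged (in metres and radians):
On the way, in this order (a step that is already met when the one before it is completed fails the run):
1. the guard hangs by its bar in the notch, let go (value of joint guard between 0.058 and 0.072 m and value of joint bar between 0.24 and 0.4 rad and contact force between the fingers and anything else below 0.2 N), for 0.4 s.
2. the tray is drawn out to its stop with the guard still hooked up (value of joint guard between 0.058 and 0.072 m and value of joint bar between 0.24 and 0.4 rad and value of joint tray above 0.185 m), for 0.2 s.
At the end, for the whole second after the job is handed in: The guard hangs in the notch (height 0.058 to 0.072 m, bar 0.24 to 0.40 rad), the tray is out by more than 0.18 m, and the owl lies still and flat, eyes up (within 0.15 rad), on the cork mat with its centre within 30 mm of the mat's centre (value of joint guard between 0.058 and 0.072 m and value of joint bar between 0.24 and 0.4 rad and value of joint tray above 0.18 m and horizontal distance between owl and mat below 0.03 m and z of owl in the frame of mat between 0.002 and 0.011 m and angle between the z axis of owl and the z axis of mat, either way round below 0.15 rad and angle between owl's own z axis and vertical below 0.3 rad and linear speed of owl below 0.02 m/s); the robot touches nothing.
It fails at once if the guard falls (faster than 0.6 m/s) (velocity of joint guard below -0.6 m/s).
It fails at once if the owl is dropped (faster than 0.5 m/s while not held) (linear speed of owl above 0.5 m/s and contact force between the fingers and owl below 0.1 N).
It fails at once if one of the other things is moved by more than 30 mm (distance of any of jar_orange, jar_red, thinner, cap_yellow, brush, jar_black, owl_blue from where it was at the start of the episode above 0.03 m).
It also fails if it takes over 69 s, if anything falls off the work surface, if the arm or the gripper's body presses on something with over 40 N, if the wrist force passes 120 N, or if a joint passes its speed limit or range.

## Robot

A 6-joint arm with a two-finger parallel gripper is mounted at the origin on the work surface. World frame = base frame: x ahead of the robot, y to its left, z up, the work surface at z = 0. Lengths are in mm, angles in degrees, forces in N, time in s.
With the tool pointing down it reaches from about 300 to 850 mm from the base axis. Payload 4.2 kg.
Tool frame: the origin (TCP) lies midway between the tips of the shut fingers; the grasp point (between the pads) lies 19 mm behind it; z points along the fingers, y is the line along which they close (so a half turn about z gives the same grasp; the last joint's range is limited). The gripper opens to 91 mm and grips with 3 to 60 N. Pads are 32 mm wide; open, the fingers measure 118 mm over their backs; the gripper's body (76 mm by 178 mm) begins 60 mm behind the grasp point.
Start: joints at [-77.006, 18.312, 89.639, -0, 72.044, -1.146], TCP at [140.476, -557.593, 213.976] pointing down, gripper open.
Joint ranges: [-177.97, 177.97], [-48.28, 115.42], [12.27, 149.76], [-77.06, 257.06], [2.81, 150.46], [-146.56, 146.56]. Speed limits (degrees/s): [147.25, 147.25, 180, 180, 180, 180].

## Interface

Orientations are given as [roll, pitch, yaw] about the fixed x, y, z axes, in that order (R = Rz(yaw) Ry(pitch) Rx(roll)).
In Python, from workcell import env gives the robot as it stands.
- The arm moves only by the shell command python3 drive.py FILE [OPENING] [FORCE], which reads ROWS from the file FILE. ROWS is 1 to 8 rows, parted by semicolons, with the numbers parted by commas; each row has 6 numbers: dx, dy, dz in mm, then a rotation vector rx, ry, rz in degrees; each row shifts and turns the commanded pose from where the row before left it, along the tool's axes as they then stand; what a row does not reach is not made up. A row lasts 1/10 s, in which the tool goes at most 50 mm and 8.59 degrees, less where a joint would pass 70% of its speed; a pose out of reach is approached as far as the arm can. OPENING is the finger opening in mm, set as the command begins (- or left out keeps the last). The fingers move at their own pace and stop on an object; FORCE is the grip in N (left out, the last holds). Time passes only in rows, so rows that do not move let the fingers close. It prints the time, the measured TCP pose, the force, the opening and the grip force at its end. Input that does not fit is refused with a message, and nothing moves.
- env.state(): the state, without advancing time (a new reading comes with each control period).
- env.grab_frame(name): name is "side" or "top" or "wrist"; returns the picture (480x640x3 uint8, blue, green, red); there is no depth.
- env.camera_model(name): a dict with "fx", "fy", "cx", "cy" (pixels), "T" (4x4, takes a point from camera to world coordinates). Camera axes: x right, y up, looking along -z (the intrinsics and any distortion apply to the point x, -y, -z); pixel columns grow to the right and rows downward; lengths in mm; the calibration is good to about 2 mm. The wrist camera is an equidistant fisheye: a pixel r from the principal point sees the ray r / f radians off the axis. A picture is of the moment at which its call begins: read the wrist's pose just before it. camera_model takes no time and is no camera call; for the wrist camera it gives the pose at the moment of the call.
- env.job_done(): hands the job in; it is judged then, once.
The state is a dict: "time_s": time; "qpos": joint angles; "qvel": joint speeds; "effort": joint torques, N m; "ee_pos": TCP position; "ee_rot": TCP orientation; "force": force on the tool from outside, world axes, zero at the start; "torque": the same for the moment, N m; "gripper_width": finger opening in mm; "gripper_force": force on a finger pad.
Only numpy, scipy, OpenCV 4.12 (cv2) and the standard library are available. Lean on these libraries where they do the work, as an engineer would, in place of code of your own. Each camera call takes 0.05 s, during which the arm holds its last target. There are 200 camera calls.

## Working session

There is one attempt and no reset: what is moved stays moved. The work goes in short steps, Python scripts to look and compute and a shell command to move; the robot and the scene stay as the last step left them, time stands still between calls to the robot, and variables do not carry over. Pictures are saved under pics/ and viewed, at most 11 in all, crops included, and the job is handed in when it is done.

```bash
ls; mkdir -p pics
python3 - <<'E'
from workcell import env
import cv2
for n in("side","top"):
    cv2.imwrite(f"pics/{n}0.png",env.grab_frame(n)); m=env.camera_model(n); print(n,{k:(v if k!='T' else v.round(3).tolist() if hasattr(v,'round') else v) for k,v in m.items()})
print(env.state())
E
```

```text
drive.py
pics
workcell.py
side {'fx': 568.0423090913541, 'fy': 568.0423090913541, 'cx': 317.2291556320049, 'cy': 242.19066028252627, 'T': [[-0.858, 0.305, -0.413, 86.019], [-0.513, -0.484, 0.709, 910.583], [0.016, 0.82, 0.572, 811.436], [0.0, 0.0, 0.0, 1.0]]}
top {'fx': 492.63240908714886, 'fy': 492.63240908714886, 'cx': 315.89067701270653, 'cy': 236.3907670541447, 'T': [[-0.007, 0.994, -0.11, 398.298], [-1.0, -0.008, -0.012, 114.365], [-0.013, 0.11, 0.994, 1435.404], [0.0, 0.0, 0.0, 1.0]]}
{'time_s': 0.1, 'qpos': array([-7.70040356e+01,  1.83479045e+01,  8.96978625e+01,  3.26768165e-04,
        7.20455045e+01, -1.14537741e+00]), 'qvel': array([-0.10236333, -0.13631087, -0.17076713,  0.02799921,  0.02427301,
       -0.06866952]), 'effort': array([ 6.80809553e-04, -4.13334310e+01, -2.32510096e+01,  7.28714559e-02,
        4.22377023e-02, -5.28807846e-05]), 'ee_pos': array([ 140.38797064, -557.1366416 ,  213.2156313 ]), 'ee_rot': array([-1.79908753e+02, -2.13508372e-03,  1.41412391e+01]), 'force': array([-0.70212484, -0.23291274,  0.18477259]), 'torque': array([ 0.00541208, -0.05192518, -0.01724506]), 'gripper_force': 0.0, 'gripper_width': 90.81876849461953}
```

View pics/side0.png

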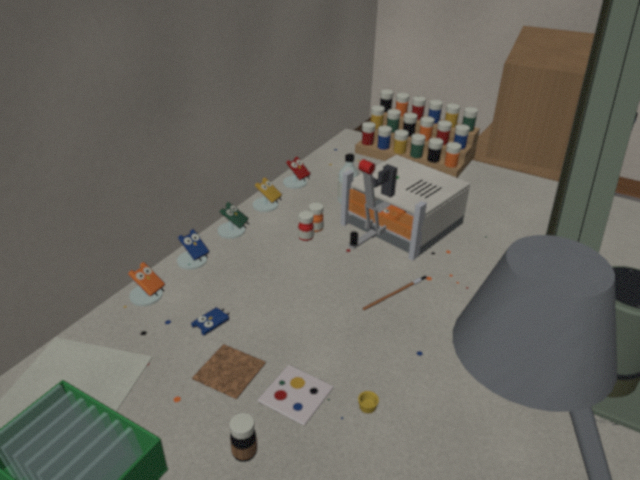

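View pics/top0.png

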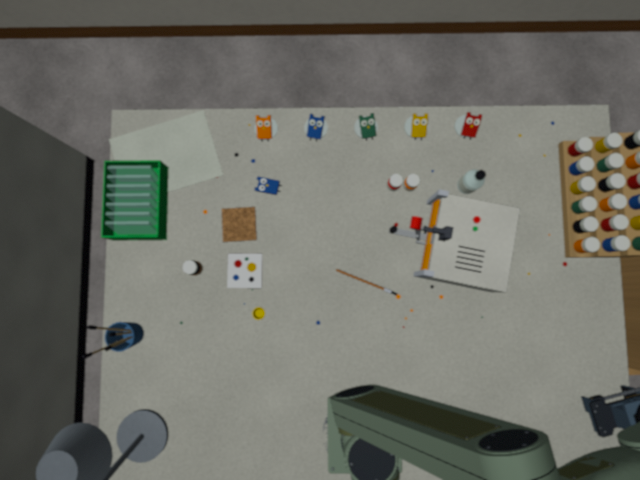

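The side view shows the cabinet with the red grip at about (367,167), knob (354,239) and mat (229,370). The top view has the cabinet mouth running from (437,195) to (421,275), the grip at (416,223), knob (393,229) and mat (239,224). I'll enlarge the cabinet.

```bash
cat > h.py <<'E'
import numpy as np,cv2
from workcell import env
from scipy.spatial.transform import Rotation as Ro
def ray(n,px,m=None):
    m=m or env.camera_model(n); T=np.array(m["T"])
    x=(px[0]-m["cx"])/m["fx"]; y=(px[1]-m["cy"])/m["fy"]
    if n=="wrist":
        r=np.hypot(x,y); d=np.array([np.sin(r)*x/r,-np.sin(r)*y/r,-np.cos(r)])
    else: d=np.array([x,-y,-1.])
    d=T[:3,:3]@d; return T[:3,3],d/np.linalg.norm(d)
def plane(n,px,z,m=None):
    o,d=ray(n,px,m); return o+d*(z-o[2])/d[2]
def tri(*rays):
    A=sum(np.eye(3)-np.outer(d,d) for o,d in rays); b=sum((np.eye(3)-np.outer(d,d))@o for o,d in rays)
    p=np.linalg.solve(A,b); return p.round(1),[round(float(np.linalg.norm(np.cross(d,p-o))),1) for o,d in rays]
def proj(n,P,m=None):
    m=m or env.camera_model(n); T=np.array(m["T"]); c=T[:3,:3].T@(np.array(P)-T[:3,3])
    return m["cx"]+m["fx"]*c[0]/-c[2], m["cy"]-m["fy"]*c[1]/-c[2]
E
python3 - <<'E'
from h import *
t=cv2.imread("pics/top0.png");s=cv2.imread("pics/side0.png")
o=np.zeros((600,800,3),np.uint8)
a=cv2.resize(t[185:295,380:460],None,fx=5,fy=5,interpolation=2);o[:550,:400]=a
b=cv2.resize(s[150:260,335:435],None,fx=4,fy=4,interpolation=2);o[:440,400:]=b
cv2.imwrite("pics/c1.png",o)
print("grip",tri(ray("top",(416,223)),ray("side",(367,167))))
print("mat",tri(ray("top",(239,224)),ray("side",(229,370))),plane("top",(239,224),6))
print("knob",tri(ray("top",(393,229)),ray("side",(354,234))))
E
```

```text
grip (array([ 561.8, -117.7,  230.3]), [0.7, 0.7])
mat (array([594.3, 357.5,   4. ]), [0.5, 0.5]) [594.43286676 357.38047295   6.        ]
knob (array([567.3, -84.5,  68.3]), [1.0, 1.0])
```

View pics/c1.png

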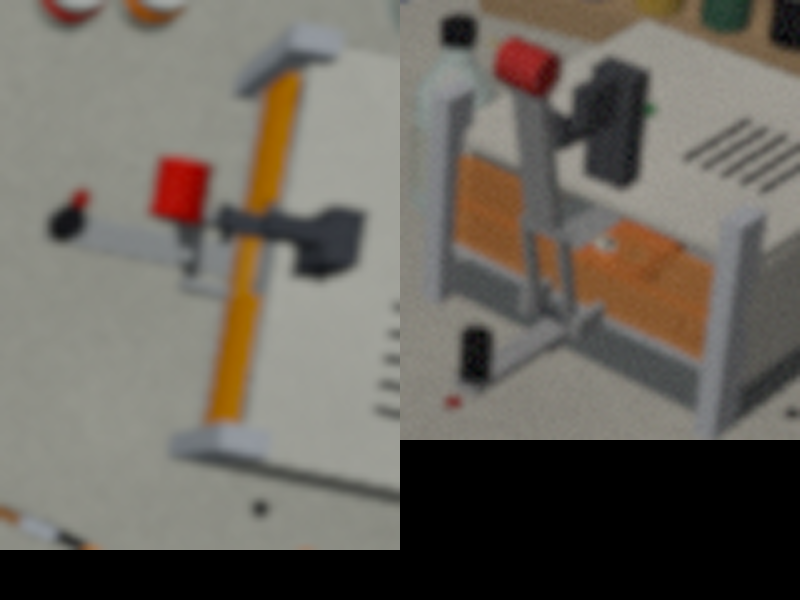

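The crop gives the grip centre, knob top and post tops (top-view posts at about (442.6,193.6) and (428,273.6)). The bar seems less leaned than 0.32 rad. Next I'll estimate the cabinet frame.

Run:
```python
from h import *
a=plane("top",(442.6,193.6),150);b=plane("top",(428,273.6),150)
print(a,b,np.linalg.norm(a-b)); y=(a-b)[:2]/np.linalg.norm((a-b)[:2]); x=np.array([y[1],-y[0]]); th=np.degrees(np.arctan2(x[1],x[0]))
o=(a+b)[:2]/2+5*x; print("origin",o,"yaw",th)
print("side post check",[proj("side",[*(o-5*x+s*108*y),150]) for s in(1,-1)])
g,_=tri(ray("top",(416,223)),ray("side",(367,166.8))); k,_=tri(ray("top",(394.4,228.2)),ray("side",(354.5,233)))
for p in(g,k): print(p,(p[:2]-o)@x,(p[:2]-o)@y)
m=env.camera_model("wrist"); T=np.array(m["T"]);print(m["fx"],m["cx"],m["cy"]); s=env.state();R=Ro.from_euler("xyz",s["ee_rot"],degrees=True).as_matrix()
print(R.T@(T[:3,3]-s["ee_pos"]),R.T@T[:3,:3])
```

```text
[ 651.15590511 -205.22837991  150.        ] [ 440.61557586 -160.12612502  150.        ] 215.31707697421547
origin [ 544.83839544 -187.5663289 ] yaw -102.09123668246113
side post check [(np.float64(348.02925364140845), np.float64(173.1422679338976)), (np.float64(420.86313606973937), np.float64(204.91772384441447))]
[ 561.7 -117.6  230.8] -71.94612952593687 1.8317570629911142
[568.9 -88.7  68.2] -101.71316816771414 2.8183727424412055
371.64829954431775 320.84073153663644 239.94366218157845
[  83.08719643   -1.18559516 -171.05559208] [[ 3.83915261e-04  9.57363264e-01  2.88886541e-01]
 [ 9.99999925e-01 -3.84254412e-04 -5.55379763e-05]
 [ 5.78359099e-05  2.88886541e-01 -9.57363339e-01]]
```

```bash
cat >> h.py <<'E'
O=np.array([544.8,-187.6]); YAW=-102.1
def cab(x,y,z,O=O,YAW=YAW):
    c,s=np.cos(np.radians(YAW)),np.sin(np.radians(YAW)); return np.array([O[0]+c*x-s*y,O[1]+s*x+c*y,z])
def tocab(p,O=O,YAW=YAW):
    c,s=np.cos(np.radians(YAW)),np.sin(np.radians(YAW)); d=np.array(p)[:2]-O; return np.array([c*d[0]+s*d[1],-s*d[0]+c*d[1],p[2]]).round(1)
def go(p,yaw=None,tilt=0):
    """tool-axes shift (then turn) from here to p, tool down at yaw (tilt about tool y)"""
    s=env.state(); R=Ro.from_euler("xyz",s["ee_rot"],degrees=True)
    print("t",round(s["time_s"],2),"shift",R.inv().apply(np.array(p)-s["ee_pos"]).round(1),"dist",round(float(np.linalg.norm(np.array(p)-s["ee_pos"]))))
    if yaw is not None: 
        G=Ro.from_euler("z",yaw,degrees=True)*Ro.from_euler("x",180,degrees=True)*Ro.from_euler("y",tilt,degrees=True); print("turn",(R.inv()*G).as_rotvec(degrees=True).round(2))
E
python3 -c "
from h import *
go([574,-59,380],77.9)"
```

```text
t 0.1 shift [ 542.2 -377.4 -166.2] dist 681
turn [-8.000e-02 -5.000e-02 -6.376e+01]
```

```bash
echo '20,-14,-40,0,0,0;20,-14,-40,0,0,0;36,-25,-30,0,0,0;36,-25,-30,0,0,0;36,-25,-26,0,0,0;38,-26,0,0,0,0;38,-26,0,0,0,0;38,-26,0,0,0,0' > path.dat && python3 drive.py path.dat - ; echo '38,-26,0,0,0,0;38,-26,0,0,0,0;38,-26,0,0,0,0;38,-26,0,0,0,0;38,-26,0,0,0,0;38,-26,0,0,0,0;38,-26,0,0,0,0;14,-14,0,0,0,0' > path.dat && python3 drive.py path.dat; echo '0,0,0,0,0,-8;0,0,0,0,0,-8;0,0,0,0,0,-8;0,0,0,0,0,-8;0,0,0,0,0,-8;0,0,0,0,0,-8;0,0,0,0,0,-8;0,0,0,0,0,-7.8' > path.dat && python3 drive.py path.dat
python3 - <<'E'
from h import *
go([574,-59,380],77.9)
m=env.camera_model("wrist");I=env.grab_frame("wrist");cv2.imwrite("pics/w1raw.png",I);np.save("w1.npy",np.array(m["T"]))
cv2.imwrite("pics/w1.png",cv2.resize(I,(800,600),interpolation=2))
E
```

```text
time_s: 0.9
ee_pos: [347.2, -320.9, 375.9]
ee_rot: [180.0, -0.0, 14.1]
force: [0.7, -0.7, -0.9]
gripper_width: 91.4
gripper_force: 0.0
time_s: 1.7
ee_pos: [572.1, -61.0, 374.4]
ee_rot: [-179.9, 0.1, 14.3]
force: [0.7, 0.3, -0.3]
gripper_width: 91.1
gripper_force: 0.0
time_s: 2.5
ee_pos: [569.9, -64.1, 375.4]
ee_rot: [-179.9, 0.0, 78.3]
force: [0.2, 0.2, 0.2]
gripper_width: 91.4
gripper_force: 0.0
t 2.5 shift [ 5.8  3.  -4.6] dist 8
turn [-0.06  0.01  0.36]
```

View pics/w1.png

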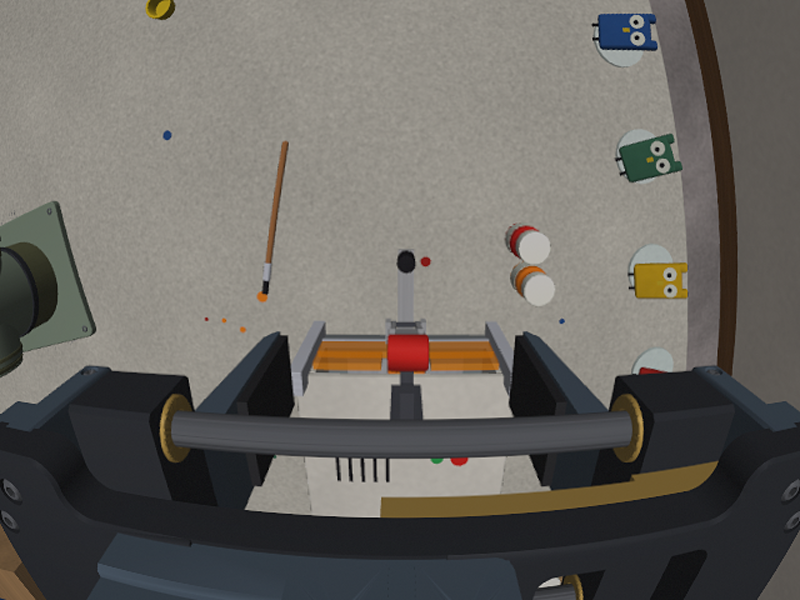

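The wrist view (800x600 px) shows the grip at (408,353), knob top (406,260), keeper arm centred at x≈406 and posts at about x 310 and 498, level in the image, so the tool yaw matches the cabinet to within half a degree.

Run:
```python
from h import *
m=env.camera_model("wrist");m["T"]=np.load("w1.npy")
w=lambda u,v:ray("wrist",(u/1.25,v/1.25),m)
g=tri(ray("top",(416,223)),ray("side",(367,166.8)),w(408,353));k=tri(ray("top",(394.4,228.2)),ray("side",(354.5,233)),w(406,258))
print(g,tocab(g[0]),k,tocab(k[0]))
for z,a,b in((150,(315,342),(495,342)),(121,(310,376),(499,376))):
  P=[plane("wrist",(u/1.25,v/1.25),z,m) for u,v in(a,b)]; d=P[1]-P[0]; print([tocab(p) for p in P],np.degrees(np.arctan2(d[1],d[0])))
print("keeper",tocab(plane("wrist",(407/1.25,420/1.25),196,m)))
g0=g[0]; go([g0[0],g0[1],330],77.9)
```

```text
(array([ 562.8, -117.8,  229.9]), [0.4, 1.7, 1.7]) [-72.    3.  229.9] (array([569.5, -84.7,  69.4]), [3.2, 3.9, 5.8]) [-105.8    2.6   69.4]
[array([-48.5, -80.7, 150. ]), array([-49.6,  87. , 150. ])] -11.73253864105014
[array([  1.3, -94.1, 121. ]), array([  0.2, 100.8, 121. ])] -11.750629949689674
keeper [  6.   5. 196.]
t 2.55 shift [-54.    3.9  45.4] dist 71
turn [-0.07  0.01  0.56]
```

```bash
sed -i 's/^O=.*/O=np.array([547.9,-188.3]); YAW=-101.75/' h.py
python3 - <<'E'
from h import *
go(cab(-72,0,300)); go(cab(-72,0,211),78.25)
E
```

```text
t 2.55 shift [-54.1   3.7  75.4] dist 93
t 2.55 shift [-54.1   3.9 164.4] dist 173
turn [-0.07  0.01  0.21]
```

```bash
echo '-27,2,25,0,0,0;-27,1.8,25,0,0,0.2;0,0,30,0,0,0;0,0,30,0,0,0;0,0,30,0,0,0;0,0,24,0,0,0;0,0,0,0,0,0' > path.dat && python3 drive.py path.dat 91
python3 - <<'E'
from h import *
go(cab(-72,0,211),78.25)
I=env.grab_frame("wrist");cv2.imwrite("pics/w2.png",cv2.resize(I[200:440,160:480],(800,600),interpolation=2))
E
```

```text
time_s: 3.25
ee_pos: [560.0, -117.2, 208.1]
ee_rot: [-179.5, 0.0, 77.6]
force: [0.2, 0.2, 0.4]
gripper_width: 91.0
gripper_force: 0.0
t 3.25 shift [-0.   2.6 -2.9] dist 4
turn [-0.49  0.   -0.63]
```

View pics/w2.png

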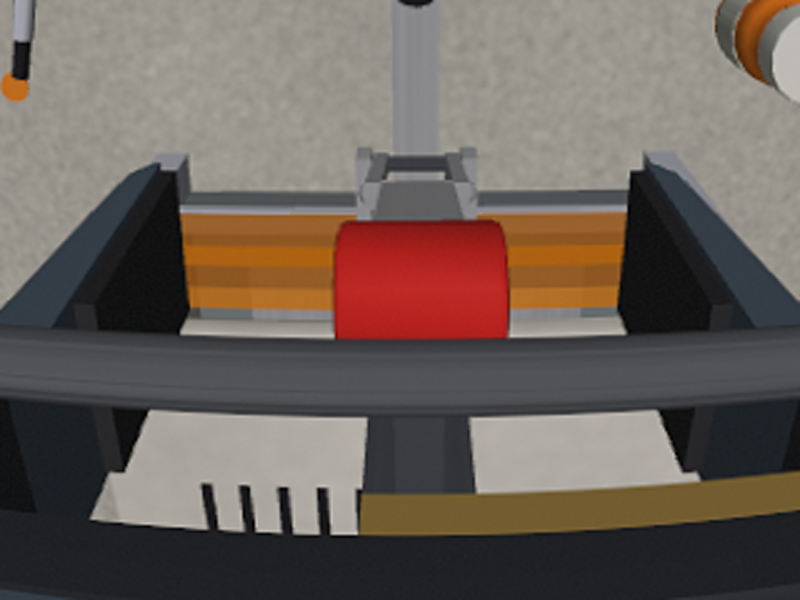

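The barrel (335–508, centre 421) lies between the fingers, whose midline is at about 403. So it is about 3 mm off toward tool +y. I'll correct that and close.

```bash
echo '0,2.8,-3,-0.5,0,-0.6;0,0,0,0,0,0;0,0,0,0,0,0' > path.dat && python3 drive.py path.dat 91; echo '0,0,0,0,0,0;0,0,0,0,0,0;0,0,0,0,0,0;0,0,0,0,0,0;0,0,0,0,0,0;0,0,0,0,0,0' > path.dat && python3 drive.py path.dat 20 50
python3 - <<'E'
from h import *
s=env.state();print(tocab(s["ee_pos"]),s["gripper_width"],s["force"],s["torque"])
E
```

```text
time_s: 3.6
ee_pos: [566.0, -118.5, 216.6]
ee_rot: [179.3, 0.0, 78.3]
force: [0.6, 0.3, -0.3]
gripper_width: 90.9
gripper_force: 0.0
time_s: 4.2
ee_pos: [565.2, -118.3, 214.9]
ee_rot: [179.5, 0.0, 78.3]
force: [0.3, 1.1, -0.1]
gripper_width: 46.1
gripper_force: 0.0
[-72.1   2.7 214.9] 46.05372123503978 [ 0.2829758   1.07916531 -0.1336071 ] [-0.01157121 -0.09567347  0.03621443]
```

```bash
echo '0,-2.5,3,0.5,0,0;0,0,0,0,0,0;0,0,0,0,0,0' > path.dat && python3 drive.py path.dat 44
python3 - <<'E'
from h import *
s=env.state();print(tocab(s["ee_pos"]),s["gripper_width"],s["force"],s["torque"])
E
echo '0,0,0,0,0,0;0,0,0,0,0,0;0,0,0,0,0,0;0,0,0,0,0,0;0,0,0,0,0,0;0,0,0,0,0,0' > path.dat && python3 drive.py path.dat 20 50
python3 - <<'E'
from h import *
s=env.state();print(tocab(s["ee_pos"]),s["gripper_width"],s["force"],s["torque"])
E
```

```text
time_s: 4.5
ee_pos: [562.7, -117.8, 211.7]
ee_rot: [-180.0, 0.0, 78.3]
force: [-0.6, -0.5, 0.2]
gripper_width: 43.9
gripper_force: 0.0
[-7.210e+01  1.000e-01  2.117e+02] 43.897626271561286 [-0.60475651 -0.47685352  0.22988968] [-0.01871344 -0.05832682 -0.04774029]
time_s: 5.1
ee_pos: [563.1, -117.9, 212.0]
ee_rot: [180.0, 0.0, 78.3]
force: [1.8, -1.4, -1.4]
gripper_width: 29.7
gripper_force: 50.0
[-72.1   0.6 212. ] 29.680006771425756 [ 1.77233954 -1.37652428 -1.44172674] [-0.12452728 -0.37286561 -0.27707608]
```

```bash
cat >> h.py <<'E'
def bar(h,l,l0=0.223,dy=0.6,dz=0.5):
    a=np.degrees(l0-l); b=cab(-30-190*np.sin(l),dy,45+h+190*np.cos(l)+dz)
    zt=cab(np.sin(np.radians(-a)),0,0)-cab(0,0,0); zt[2]=-np.cos(np.radians(a))
    s=env.state(); print("now cab",tocab(s["ee_pos"]),s["ee_rot"].round(2),"F",s["force"].round(1),"w",round(s["gripper_width"],1))
    go(b+19*zt,78.25,a)
E
python3 - <<'E'
from h import *
bar(0,.223);bar(0,.305);bar(88,.305);bar(88,0);bar(65,0)
E
```

```text
now cab [-72.1   0.6 212. ] [179.95   0.    78.32] F [ 1.8 -1.4 -1.4] w 29.7
t 5.1 shift [-0.   0.   0.2] dist 0
turn [0.05 0.   0.07]
now cab [-72.1   0.6 212. ] [179.95   0.    78.32] F [ 1.8 -1.4 -1.4] w 29.7
t 5.1 shift [13.4  0.   4.2] dist 14
turn [ 0.05 -4.7   0.07]
now cab [-72.1   0.6 212. ] [179.95   0.    78.32] F [ 1.8 -1.4 -1.4] w 29.7
t 5.1 shift [ 13.4   0.1 -83.8] dist 85
turn [ 0.05 -4.7   0.07]
now cab [-72.1   0.6 212. ] [179.95   0.    78.32] F [ 1.8 -1.4 -1.4] w 29.7
t 5.1 shift [-37.9   0.1 -93. ] dist 100
turn [ 0.04 12.78  0.08]
now cab [-72.1   0.6 212. ] [179.95   0.    78.32] F [ 1.8 -1.4 -1.4] w 29.7
t 5.1 shift [-37.9   0.  -70. ] dist 80
turn [ 0.04 12.78  0.08]
```

```bash
echo '3.4,0,1,0,-1.2,0;3.4,0,1,0,-1.2,0;3.4,0,1.1,0,-1.2,0;3.4,0,1.1,0,-1.1,0;0,0,0,0,0,0;0,0,0,0,0,0' > path.dat && python3 drive.py path.dat
python3 - <<'E'
from h import *
bar(0,.305);bar(88,.305)
E
```

```text
time_s: 5.7
ee_pos: [565.9, -104.3, 207.7]
ee_rot: [179.9, 4.7, 78.4]
force: [3.7, -0.7, 2.8]
gripper_width: 29.6
gripper_force: 50.0
now cab [-85.9   0.6 207.7] [179.94   4.72  78.37] F [ 3.7 -0.7  2.8] w 29.6
t 5.7 shift [-0.4  0.  -0.1] dist 0
turn [0.07 0.02 0.12]
now cab [-85.9   0.6 207.7] [179.94   4.72  78.37] F [ 3.7 -0.7  2.8] w 29.6
t 5.7 shift [ -7.7   0.1 -87.8] dist 88
turn [0.07 0.02 0.12]
```

Now the lift, starting with a 20 mm test.

```bash
echo '-0.4,0,-5,0,0,0;-0.8,0,-10,0,0,0;-0.4,0,-5,0,0,0;0,0,0,0,0,0;0,0,0,0,0,0' > path.dat && python3 drive.py path.dat
python3 - <<'E'
from h import *
bar(20,.305);bar(88,.305)
E
```

```text
time_s: 6.2
ee_pos: [565.8, -104.8, 226.8]
ee_rot: [180.0, 4.7, 78.3]
force: [4.1, -2.0, -3.3]
gripper_width: 29.2
gripper_force: 50.0
now cab [-85.4   0.5 226.8] [179.97   4.7   78.33] F [ 4.1 -2.  -3.3] w 29.2
t 6.2 shift [ 0.   0.1 -1. ] dist 1
turn [0.03 0.   0.08]
now cab [-85.4   0.5 226.8] [179.97   4.7   78.33] F [ 4.1 -2.  -3.3] w 29.2
t 6.2 shift [ -5.5   0.1 -68.8] dist 69
turn [0.03 0.   0.08]
```

```bash
echo '-0.8,0,-10,0,0,0;-0.8,0,-10,0,0,0;-0.8,0,-10,0,0,0;-0.8,0,-10,0,0,0;-0.8,0,-10,0,0,0;-0.8,0,-10,0,0,0;-0.7,0,-8.8,0,0,0;0,0,0,0,0,0' > path.dat && python3 drive.py path.dat
python3 - <<'E'
from h import *
bar(88,.305);bar(88,0)
cv2.imwrite("pics/s2.png",cv2.resize(env.grab_frame("side")[110:260,310:460],(600,600),interpolation=2))
E
```

```text
time_s: 7.0
ee_pos: [565.7, -104.7, 296.6]
ee_rot: [180.0, 4.7, 78.3]
force: [5.3, -2.7, -2.9]
gripper_width: 29.9
gripper_force: 50.0
now cab [-85.4   0.5 296.6] [179.95   4.72  78.32] F [ 5.3 -2.7 -2.9] w 29.9
t 7.0 shift [0.1 0.1 0.8] dist 1
turn [0.05 0.02 0.07]
now cab [-85.4   0.5 296.6] [179.95   4.72  78.32] F [ 5.3 -2.7 -2.9] w 29.9
t 7.0 shift [-51.7   0.1  -4.2] dist 52
turn [ 0.04 17.5   0.08]
```

View pics/s2.png

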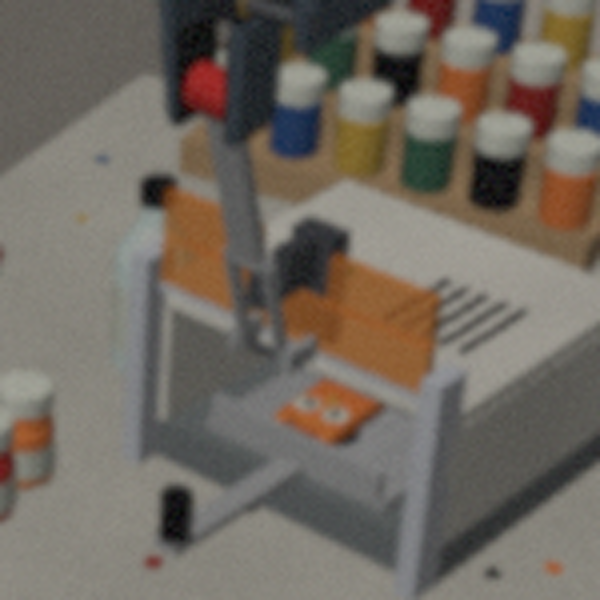

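Guard is up with the bar leaning out (grip at (208,85), rung in front of the keeper), and the owl lies eyes up in the tray. Swinging the bar upright.

```bash
echo '-8.5,0,-1.9,0,2.92,0;-8.5,0,-1.9,0,2.92,0;-8.5,0,-1.9,0,2.92,0;-8.5,0,-1.9,0,2.92,0;-8.5,0,-1.9,0,2.92,0;-8.5,0,-1.9,0,2.92,0;0,0,0,0,0,0;0,0,0,0,0,0' > path.dat && python3 drive.py path.dat
python3 - <<'E'
from h import *
bar(88,0);bar(66,0)
E
```

```text
time_s: 7.85
ee_pos: [555.2, -155.0, 304.4]
ee_rot: [-180.0, -12.8, 78.3]
force: [4.2, -1.8, -4.4]
gripper_width: 29.5
gripper_force: 50.0
now cab [-34.1   0.4 304.4] [-179.96  -12.78   78.28] F [ 4.2 -1.8 -4.4] w 29.5
t 7.85 shift [ 0.3  0.2 -0.6] dist 1
turn [-0.05 -0.01  0.03]
now cab [-34.1   0.4 304.4] [-179.96  -12.78   78.28] F [ 4.2 -1.8 -4.4] w 29.5
t 7.85 shift [-4.6  0.2 20.9] dist 21
turn [-0.05 -0.01  0.03]
```

```bash
echo '-1.1,0,4.9,0,0,0;-1.1,0,4.9,0,0,0;-1.1,0,4.9,0,0,0;-0.6,0,3,0,0,0;0,0,0,0,0,0;0,0,0,0,0,0' > path.dat && python3 drive.py path.dat
python3 - <<'E'
from h import *
bar(65,0)
E
echo '-0.4,0,2,0,0,0;-0.4,0,2,0,0,0;0,0,0,0,0,0;0,0,0,0,0,0' > path.dat && python3 drive.py path.dat
python3 - <<'E'
from h import *
bar(65,0)
cv2.imwrite("pics/s3.png",cv2.resize(env.grab_frame("side")[110:260,310:460],(600,600),interpolation=2))
E
```

```text
time_s: 8.45
ee_pos: [555.3, -154.4, 286.6]
ee_rot: [-180.0, -12.7, 78.4]
force: [4.9, -1.8, -3.1]
gripper_width: 29.6
gripper_force: 50.0
now cab [-34.7   0.3 286.6] [-180.    -12.72   78.37] F [ 4.9 -1.8 -3.1] w 29.6
t 8.45 shift [-1.5  0.3  4.4] dist 5
turn [-0.03  0.06  0.12]
time_s: 8.85
ee_pos: [555.3, -154.4, 282.7]
ee_rot: [180.0, -12.7, 78.4]
force: [5.0, -2.1, -4.7]
gripper_width: 29.9
gripper_force: 50.0
now cab [-34.7   0.4 282.7] [179.99 -12.74  78.36] F [ 5.  -2.1 -4.7] w 29.9
t 8.85 shift [-0.7  0.2  0.6] dist 1
turn [-0.02  0.04  0.11]
```

View pics/s3.png

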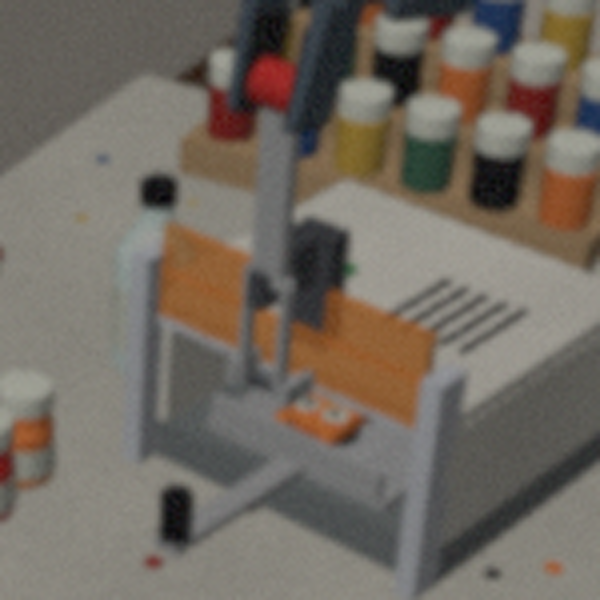

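Bar upright with its slot straddling the keeper arm at about (270,285). It is still carrying weight, so I'll lower it until the force vanishes.

```bash
for i in 1 2 3; do echo '-0.2,0,1,0,0,0;0,0,0,0,0,0;0,0,0,0,0,0' > path.dat && python3 drive.py path.dat | grep -E "ee_pos|force:"; done
```

```text
ee_pos: [555.3, -154.3, 282.5]
force: [4.1, -2.5, 0.3]
gripper_force: 50.0
ee_pos: [555.3, -154.3, 282.4]
force: [4.8, -3.9, 6.1]
gripper_force: 50.0
ee_pos: [555.4, -154.3, 282.3]
force: [2.1, -2.6, 9.9]
gripper_force: 50.0
```

```bash
echo '0.3,0,-1.5,0,0,0;0,0,0,0,0,0;0,0,0,0,0,0' > path.dat && python3 drive.py path.dat | grep -E "ee_pos|force:"; echo '0,0,0,0,0,0;0,0,0,0,0,0;0,0,0,0,0,0;0,0,0,0,0,0;0,0,0,0,0,0;0,0,0,0,0,0;0,0,0,0,0,0;0,0,0,0,0,0' > path.dat && python3 drive.py path.dat 85
python3 - <<'E'
from h import *
bar(65,0)
cv2.imwrite("pics/s4.png",cv2.resize(env.grab_frame("side")[110:260,310:460],(600,600),interpolation=2))
E
```

```text
ee_pos: [555.3, -154.4, 282.3]
force: [2.2, -3.2, 4.9]
gripper_force: 50.0
time_s: 10.9
ee_pos: [555.2, -154.3, 281.7]
ee_rot: [-180.0, -12.8, 78.3]
force: [-0.3, 0.1, 0.2]
gripper_width: 84.4
gripper_force: 0.0
now cab [-3.470e+01  2.000e-01  2.817e+02] [-180.    -12.82   78.34] F [-0.3  0.1  0.2] w 84.4
t 10.9 shift [-0.5  0.4 -0.4] dist 1
turn [-0.02 -0.04  0.09]
```

View pics/s4.png

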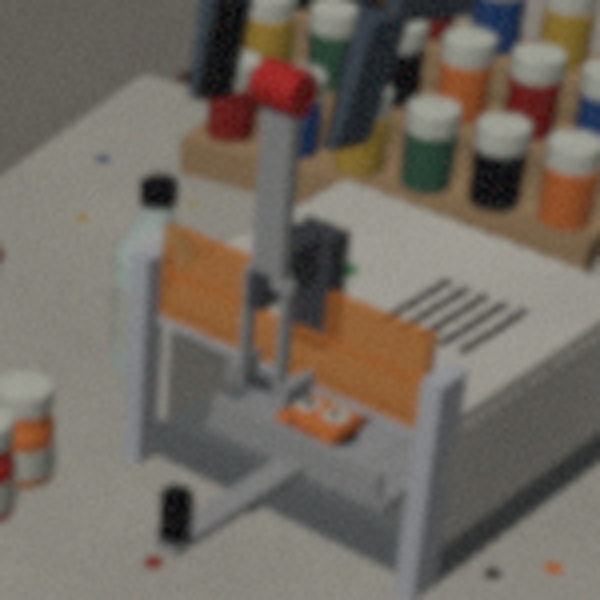

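The guard is hooked, with the fingers clear and the force near zero. Now I'll retreat and go to the knob.

```bash
echo '0,0,-20,0,0,0;0,0,-30,0,0,0;0,0,-30,0,0,0;20,0,-10,0,-7,0;40,0,0,0,-8,0;40,0,0,0,-8,0;20,0,0,0,0,0;0,0,0,0,0,0' > path.dat && python3 drive.py path.dat 50
python3 - <<'E'
from h import *
print(tocab(env.state()["ee_pos"]));go(cab(-115,-.5,180),78.25,-10);go(cab(-101.7,-.5,43),78.25,-10)
E
```

```text
time_s: 11.75
ee_pos: [575.7, -53.2, 372.0]
ee_rot: [-179.9, 10.1, 78.7]
force: [-0.3, -0.1, 0.5]
gripper_width: 49.8
gripper_force: 0.0
[-1.379e+02 -3.000e-01  3.720e+02]
t 11.75 shift [ 1.12e+01 -1.00e-01  1.93e+02] dist 193
turn [-0.01  0.15  0.48]
t 11.75 shift [ 22.3   0.  330.2] dist 331
turn [-0.01  0.15  0.48]
```

```bash
echo '4,0,40,0,0,0.5;4,0,40,0,0,0;4,0,40,0,0,0;4,0,40,0,0,0;3,0,40,0,0,0;2,0,40,0,0,0;1,0,30,0,0,0;0,0,0,0,0,0' > path.dat && python3 drive.py path.dat
python3 - <<'E'
from h import *
go(cab(-101.7,-.5,43),78.25,-10)
m=env.camera_model("wrist");I=env.grab_frame("wrist");cv2.imwrite("pics/w3raw.png",I)
cv2.imwrite("pics/w3.png",cv2.resize(I,(800,600),interpolation=2))
for z in(60,68):
  P=cab(-105,0,z); T=np.array(m["T"]); c=T[:3,:3].T@(P-T[:3,3]); r=np.array([c[0],-c[1]]);n=np.linalg.norm(r);a=np.arctan2(n,-c[2]);print(z,1.25*(np.array([m["cx"],m["cy"]])+m["fx"]*a*r/n))
E
```

```text
time_s: 12.55
ee_pos: [566.6, -84.8, 99.4]
ee_rot: [-179.6, 10.3, 77.8]
force: [-0.3, 0.5, 0.3]
gripper_width: 50.2
gripper_force: 0.0
t 12.55 shift [ 6.7  2.7 56.1] dist 57
turn [-0.53  0.28 -0.48]
60 [406.62545353 326.17784204]
68 [406.68605533 334.83366188]
```

View pics/w3.png

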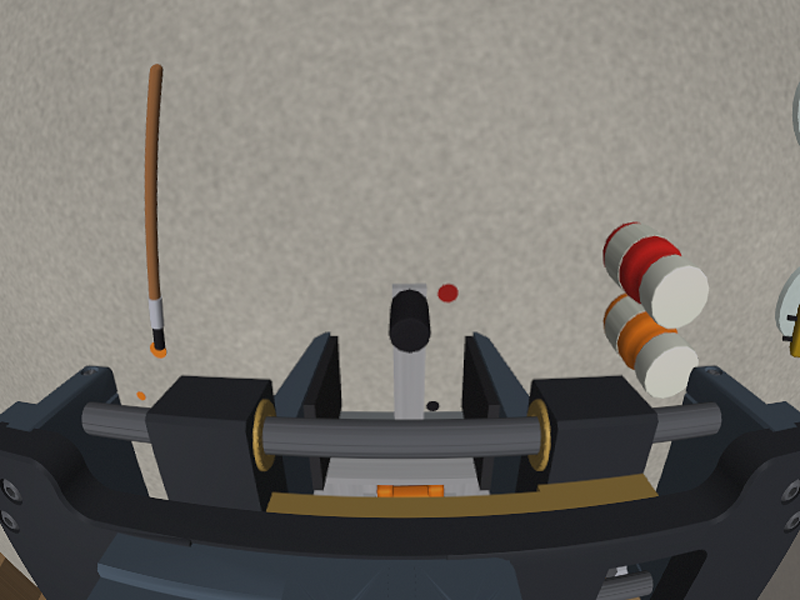

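The knob top appears at (410,334), against a predicted (407,335), so the frame holds. Descending and gripping.

```bash
echo '2,1,18,0,0,0;2.3,0.5,18,0,0,0;2,0,18,0,0,0;0,0,0,0,0,0;0,0,0,0,0,0' > path.dat && python3 drive.py path.dat; echo '0,0,0,0,0,0;0,0,0,0,0,0;0,0,0,0,0,0;0,0,0,0,0,0;0,0,0,0,0,0;0,0,0,0,0,0;0,0,0,0,0,0' > path.dat && python3 drive.py path.dat 10 30
python3 - <<'E'
from h import *
print(tocab(env.state()["ee_pos"])); go(env.state()["ee_pos"]+cab(-200,0,0)-cab(0,0,0),78.25,-10)
E
```

```text
time_s: 13.1
ee_pos: [572.4, -87.1, 50.9]
ee_rot: [179.7, 10.2, 77.8]
force: [0.3, -0.1, 0.7]
gripper_width: 49.8
gripper_force: 0.0
time_s: 13.8
ee_pos: [570.0, -86.4, 49.3]
ee_rot: [-180.0, 10.2, 77.8]
force: [-3.6, 2.1, 5.0]
gripper_width: 19.2
gripper_force: 30.0
[-104.3    0.9   49.3]
t 13.8 shift [196.8  -1.5 -35.4] dist 200
turn [-0.09  0.2  -0.42]
```

```bash
echo '7,-0.1,-1.3,0,0,0;13,-0.1,-2.3,0,0,0;15,-0.1,-2.7,0,0,0;15,-0.1,-2.7,0,0,0;15,-0.1,-2.7,0,0,0;15,-0.1,-2.7,0,0,0;15,-0.1,-2.7,0,0,0;15,-0.1,-2.7,0,0,0' > path.dat && python3 drive.py path.dat; echo '15,-0.1,-2.7,0,0,0;15,-0.1,-2.7,0,0,0;15,-0.1,-2.7,0,0,0;12,-0.1,-2.2,0,0,0;10,-0.1,-1.8,0,0,0;8,-0.1,-1.5,0,0,0;6,0,-1,0,0,0;0,0,0,0,0,0' > path.dat && python3 drive.py path.dat;  python3 - <<'E'
from h import *
print(tocab(env.state()["ee_pos"]))
E
```

```text
time_s: 14.6
ee_pos: [593.2, 23.5, 49.3]
ee_rot: [180.0, 10.2, 77.9]
force: [-2.9, -1.4, 5.6]
gripper_width: 19.1
gripper_force: 30.0
time_s: 15.4
ee_pos: [610.5, 105.0, 49.3]
ee_rot: [179.9, 10.1, 77.8]
force: [-3.5, 2.0, 5.9]
gripper_width: 19.2
gripper_force: 30.0
[-299.9    1.6   49.3]
```

```bash
echo '3,0,-0.5,0,0,0;3,0,-0.5,0,0,0;1,0,-0.2,0,0,0;0,0,0,0,0,0;0,0,0,0,0,0;0,0,0,0,0,0' > path.dat && python3 drive.py path.dat; echo '0,0,0,0,0,0;0,0,0,0,0,0;0,0,0,0,0,0;0,0,0,0,0,0' > path.dat && python3 drive.py path.dat 50; echo '0,0,-25,0,0,0;0,0,-35,0,0,0;0,0,-40,0,0,0;0,0,-40,0,0,0;0,0,-40,0,0,0;0,0,-30,0,0,0;0,0,0,0,0,0;0,0,0,0,0,0' > path.dat && python3 drive.py path.dat
python3 - <<'E'
from h import *
print(tocab(env.state()["ee_pos"])); go(cab(-145,0,260),78.25,0)
E
```

```text
time_s: 16.0
ee_pos: [611.4, 109.4, 49.3]
ee_rot: [180.0, 10.3, 77.9]
force: [-3.2, -3.9, 6.1]
gripper_width: 19.1
gripper_force: 30.0
time_s: 16.4
ee_pos: [612.2, 110.7, 48.7]
ee_rot: [179.9, 10.2, 77.8]
force: [-0.2, 0.2, 0.6]
gripper_width: 48.2
gripper_force: 0.0
time_s: 17.2
ee_pos: [619.5, 146.9, 255.7]
ee_rot: [179.9, 10.2, 77.8]
force: [-0.1, -0.3, 0.8]
gripper_width: 50.2
gripper_force: 0.0
[-342.8    1.8  255.7]
t 17.2 shift [-195.5   -0.5   30.7] dist 198
turn [ 0.1  10.16 -0.4 ]
```

```bash
echo '-20,0,0,0,5,-0.2;-35,0,0,0,5.2,-0.2;-35,0,0,0,0,0;-25,0,0,0,0,0;-10,0,0,0,0,0;0,0,0,0,0,0;0,0,0,0,0,0' > path.dat && python3 drive.py path.dat 80
python3 - <<'E'
from h import *
print(tocab(env.state()["ee_pos"]))
m=env.camera_model("wrist");W=env.grab_frame("wrist");np.save("w4.npy",np.array(m["T"]));S=env.grab_frame("side");T=env.grab_frame("top")
for n,I in(("w4",W),("s5",S),("t5",T)):
  cv2.imwrite(f"pics/{n}raw.png",I)
o=np.zeros((600,800,3),np.uint8)
o[:,:400]=0
o[:360,:480]=cv2.resize(W[120:360,160:480],(480,360),interpolation=2)   # 1.5x
t=T[190:270,330:410]; o[:320,480:800]=cv2.resize(t,(320,320),interpolation=2) # 4x
s=S[150:300,290:420]; o[360:600,:208]=cv2.resize(s,(208,240),interpolation=2) #1.6x
o[360:600,210:690]=cv2.resize(T[185:245,190:310],(480,240),interpolation=2) #4x mat
cv2.imwrite("pics/c5.png",o)
E
```

```text
time_s: 17.9
ee_pos: [593.8, 25.7, 261.5]
ee_rot: [-180.0, -0.0, 78.3]
force: [0.2, 0.4, 0.0]
gripper_width: 79.7
gripper_force: 0.0
[-218.9    1.4  261.5]
```

View pics/c5.png

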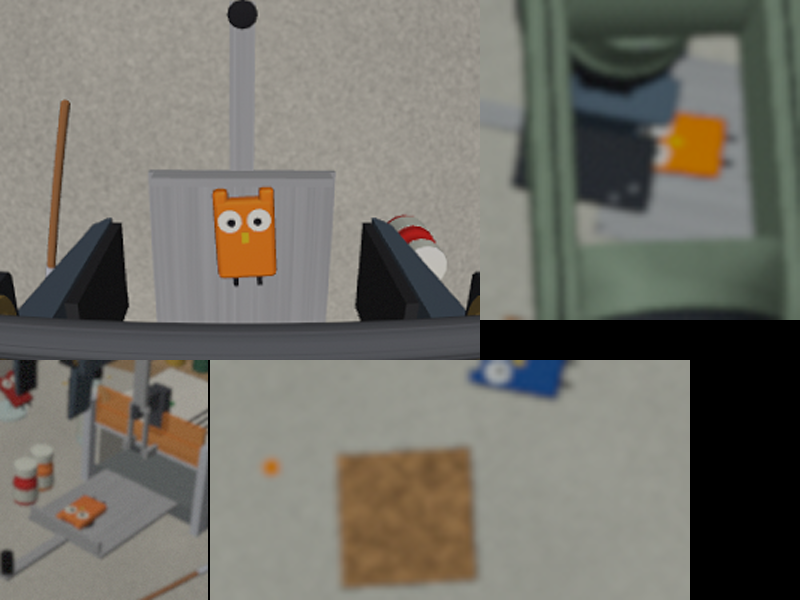

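The composite shows the hooked guard, and the tray drawn out with the owl eyes up, wrist-crop centre (245,233), nearly aligned. The cork mat is clear, with its centre at top pixel (239.5,224).

Run:
```python
from h import *
m=env.camera_model("wrist");m["T"]=np.load("w4.npy")
f=lambda u,v:(160+u/1.5,120+v/1.5)
print(tri(ray("wrist",f(245,232),m),ray("side",(341.3,245))))
P=[plane("wrist",f(*p),50,m) for p in((213,190),(274,188),(218,278),(276,275),(245,232))]
for p in P: print(p.round(1),tocab(p))
ax=(P[0]+P[1]-P[2]-P[3])[:2]; print("len",np.linalg.norm(ax)/2,"yaw",np.degrees(np.arctan2(ax[1],ax[0])),np.linalg.norm(P[0]-P[1]),np.linalg.norm(P[2]-P[3]))
c=sum(P[:4])/4; print(c)
print("mat",tri(ray("top",(239.5,224)),ray("side",(229,370))))
go(np.array([c[0],c[1],120]),78.3); go(np.array([c[0],c[1],33]))
```

```text
(array([580.7, -45.7,  53.8]), [2.5, 2.5])
[566.3  -8.7  50. ] [-179.6  -18.6   50. ]
[609.6 -16.1  50. ] [-181.1   25.4   50. ]
[554.4 -78.6  50. ] [-108.7  -16.    50. ]
[598.4 -85.1  50. ] [-111.3   28.4   50. ]
[582.3 -45.4  50. ] [-147.     4.6   50. ]
len 70.3915492686721 yaw 80.53806746608922 44.00989070198194 44.43918328689352
[582.16324212 -47.13401082  50.        ]
mat (array([594.8, 356.4,   2.7]), [0.1, 0.1])
t 18.05 shift [-74.2   3.2 141.9] dist 160
turn [ 0.02 -0.03  0.04]
t 18.05 shift [-74.3   3.2 228.9] dist 241
```

```bash
echo '-25,1,25,0,0,-1.1;-25,1,25,0,0,-1.1;-22,1,25,0,0,0;0,0,30,0,0,0;0,0,30,0,0,0;0,0,20,0,0,0;0,0,0,0,0,0;0,0,0,0,0,0' > path.dat && python3 drive.py path.dat 66 15
python3 - <<'E'
from h import *
go([582.3,-46.5,31.5],80.5)
E
```

```text
time_s: 18.85
ee_pos: [584.1, -45.8, 107.7]
ee_rot: [179.9, -0.0, 80.5]
force: [0.6, 0.3, 0.1]
gripper_width: 66.0
gripper_force: 0.0
t 18.85 shift [-1.  -1.8 76.2] dist 76
turn [ 0.07 -0.02  0.  ]
```

```bash
echo '-1,-1.8,25,0,0,0;0,0,25,0,0,0;0,0,16,0,0,0;0,0,9,0,0,0;0,0,0,0,0,0;0,0,0,0,0,0;0,0,0,0,0,0' > path.dat && python3 drive.py path.dat
python3 - <<'E'
from h import *
go([582.3,-46.5,31.5],80.5)
E
echo '0,0,0,0,0,0;0,0,0,0,0,0;0,0,0,0,0,0;0,0,0,0,0,0;0,0,0,0,0,0;0,0,0,0,0,0' > path.dat && python3 drive.py path.dat 36 15
```

```text
time_s: 19.55
ee_pos: [582.3, -46.8, 36.3]
ee_rot: [179.8, -0.0, 80.5]
force: [-5.2, 0.4, 14.9]
gripper_width: 66.1
gripper_force: 7.1
t 19.55 shift [ 0.3 -0.1  4.8] dist 5
turn [ 0.17 -0.03 -0.03]
time_s: 20.15
ee_pos: [581.5, -46.5, 36.2]
ee_rot: [179.9, -0.0, 80.5]
force: [-7.1, 0.7, 15.1]
gripper_width: 43.7
gripper_force: 18.7
```

Fingertips met the tray floor at 36 mm, so the tray floor is at 36 mm and the owl's underside is at about 46 mm. The owl is gripped at 43.7 mm. Relieving the pressure, then lifting.

```bash
echo '0,0,-5,0,0,0;0,0,0,0,0,0;0,0,-5,0,0,0;0,0,-10,0,0,0;0,0,-25,0,0,0;0,0,-35,0,0,0;0,0,-35,0,0,0;0,0,0,0,0,0' > path.dat && python3 drive.py path.dat 36 20
python3 - <<'E'
from h import *
s=env.state();print(s["gripper_width"],s["force"]);go([594.8,356.5,140],80.5)
W=env.grab_frame("wrist");cv2.imwrite("pics/w6raw.png",W);S=env.grab_frame("side");cv2.imwrite("pics/s6raw.png",S)
m=env.camera_model("wrist")
h=cv2.cvtColor(W,cv2.COLOR_BGR2HSV); M=cv2.inRange(h,(5,170,120),(18,255,255)); n,l,st,c=cv2.connectedComponentsWithStats(M)
for i in range(1,n):
  if st[i,4]>300: print(st[i],c[i])
E
```

```text
time_s: 20.95
ee_pos: [585.2, -47.5, 153.3]
ee_rot: [179.3, -0.1, 80.4]
force: [0.8, -0.2, -0.4]
gripper_width: 43.8
gripper_force: 19.9
43.847309639869295 [ 0.8085773  -0.16187694 -0.37880987]
t 20.95 shift [399.9 -57.8  13. ] dist 404
turn [ 0.72 -0.06 -0.06]
[ 271  240  100   96 5896] [320.72065807 288.61787653]
[278 367  88   9 750] [321.06933333 370.88666667]
```

The owl is held, but its underside sits about 10 mm above the fingertips, which would mean a drop onto the mat. I'll set it back on its pad, regrip about 9 mm higher, then carry it.

```bash
echo '0,0,30,0,0,0;0,0,30,0,0,0;0,0,25,0,0,0;0,0,10,0,0,0;0,0,7,0,0,0;0,0,3,0,0,0;0,0,0,0,0,0;0,0,0,0,0,0' > path.dat && python3 drive.py path.dat; echo '0,0,2,0,0,0;0,0,1,0,0,0;0,0,0,0,0,0;0,0,0,0,0,0' > path.dat && python3 drive.py path.dat
```

```text
time_s: 21.85
ee_pos: [582.4, -47.2, 43.3]
ee_rot: [179.8, -0.0, 80.4]
force: [-0.2, 0.6, -1.1]
gripper_width: 44.0
gripper_force: 19.9
time_s: 22.25
ee_pos: [581.7, -47.1, 39.5]
ee_rot: [179.9, -0.0, 80.4]
force: [0.1, -0.4, -1.1]
gripper_width: 44.0
gripper_force: 19.9
```

```bash
for i in 1 2 3; do echo '0,0,1,0,0,0;0,0,0,0,0,0' > path.dat && python3 drive.py path.dat | grep -E "ee_pos|force: \["; done
```

```text
ee_pos: [581.6, -47.1, 38.2]
force: [-0.4, -0.8, -0.9]
ee_pos: [581.6, -47.1, 37.2]
force: [0.8, -0.5, -0.8]
ee_pos: [581.7, -47.2, 36.3]
force: [0.8, 0.0, -1.0]
```

```bash
for i in 1 2 3; do echo '0,0,1,0,0,0;0,0,0,0,0,0' > path.dat && python3 drive.py path.dat | grep -E "ee_pos|force: \["; done
```

```text
ee_pos: [581.7, -47.2, 36.3]
force: [-1.7, 0.8, 5.9]
ee_pos: [581.7, -47.1, 36.2]
force: [-2.6, -0.2, 10.6]
ee_pos: [581.8, -47.1, 36.2]
force: [-4.9, 1.3, 16.1]
```

```bash
echo '0,0,-2.5,0,0,0;0,0,0,0,0,0' > path.dat && python3 drive.py path.dat | grep force; echo '0,0,0,0,0,0;0,0,0,0,0,0;0,0,-4,0,0,0;0,0,-5,0,0,0;0,0,0,0,0,0;0,0,0,0,0,0' > path.dat && python3 drive.py path.dat 56; echo '0,0,0,0,0,0;0,0,0,0,0,0;0,0,0,0,0,0;0,0,0,0,0,0;0,0,0,0,0,0;0,0,0,0,0,0' > path.dat && python3 drive.py path.dat 36 25; echo '0,0,-2,0,0,0;0,0,-5,0,0,0;0,0,-20,0,0,0;0,0,-30,0,0,0;0,0,-35,0,0,0;0,0,-10,0,0,0;0,0,0,0,0,0;0,0,0,0,0,0' > path.dat && python3 drive.py path.dat
python3 - <<'E'
from h import *
s=env.state();print(s["gripper_width"],s["force"]);go([594.8,356.5,145],80.5)
W=env.grab_frame("wrist");cv2.imwrite("pics/w7raw.png",W)
h=cv2.cvtColor(W,cv2.COLOR_BGR2HSV); M=cv2.inRange(h,(5,170,120),(18,255,255)); n,l,st,c=cv2.connectedComponentsWithStats(M)
for i in range(1,n):
  if st[i,4]>300: print(st[i],c[i])
E
```

```text
force: [0.3, -0.4, 4.0]
gripper_force: 23.7
time_s: 24.25
ee_pos: [581.3, -47.1, 44.7]
ee_rot: [180.0, -0.0, 80.4]
force: [-1.0, -0.2, 0.2]
gripper_width: 56.1
gripper_force: 0.0
time_s: 24.85
ee_pos: [581.5, -47.1, 44.7]
ee_rot: [180.0, -0.0, 80.4]
force: [0.1, 0.4, 0.1]
gripper_width: 43.4
gripper_force: 25.0
time_s: 25.65
ee_pos: [580.7, -47.0, 145.8]
ee_rot: [-179.9, -0.0, 80.4]
force: [0.0, -0.4, -0.8]
gripper_width: 43.7
gripper_force: 25.0
43.69790194924565 [ 0.03380206 -0.42428011 -0.78277265]
t 25.65 shift [400.3 -53.    0.8] dist 404
turn [-0.06 -0.   -0.05]
[ 273  234   97  102 6260] [320.74792332 287.50095847]
```

```bash
python3 - <<'E'
from h import *
m=env.camera_model("wrist");s=env.state()
P=[plane("wrist",(321,v),s["ee_pos"][2]+15,m) for v in(234,336)]
R=Ro.from_euler("xyz",s["ee_rot"],degrees=True)
print([R.inv().apply(p-s["ee_pos"]).round(1) for p in P])
E
echo '15,-2,0,0,0,0;30,-4,0,0,0,0;40,-5,0,0,0,0;40,-5,0,0,0,0;40,-5,0,0,0,0;40,-5,0,0,0,0;40,-5,0,0,0,0;40,-5,0,0,0,0' > path.dat && python3 drive.py path.dat; echo '40,-5,0,0,0,0;35,-5,0,0,0,0;25,-4,0,0,0,0;15,-3,0,0,0,0;0,0,0,0,0,0;0,0,0,0,0,0;0,0,0,0,0,0' > path.dat && python3 drive.py path.dat;python3 - <<'E'
from h import *
go([594.8,356.5,45]);
E
```

```text
[array([ 39.3,   0.5, -15. ]), array([-12.4,   0.5, -15. ])]
time_s: 26.5
ee_pos: [592.2, 242.5, 145.4]
ee_rot: [-179.9, 0.0, 80.5]
force: [0.1, -0.1, -0.9]
gripper_width: 43.7
gripper_force: 25.0
time_s: 27.2
ee_pos: [595.7, 354.7, 146.7]
ee_rot: [180.0, 0.0, 80.4]
force: [0.2, -0.6, -1.7]
gripper_width: 43.9
gripper_force: 25.0
t 27.2 shift [  1.7  -1.2 101.7] dist 102
```

```bash
echo '-1.5,-1.2,20,0,0,0;-1.5,0,35,0,0,0;0,0,35,0,0,0;0,0,25,0,0,0;0,0,12,0,0,0;0,0,3,0,0,0;0,0,0,0,0,0;0,0,0,0,0,0' > path.dat && python3 drive.py path.dat; for i in 1 2 3; do echo '0,0,1,0,0,0;0,0,1,0,0,0;0,0,0,0,0,0' > path.dat && python3 drive.py path.dat | grep -E "ee_pos|force: \["; done
```

```text
time_s: 28.0
ee_pos: [595.3, 353.7, 18.7]
ee_rot: [179.8, -0.1, 80.4]
force: [-0.1, 0.2, -1.2]
gripper_width: 43.7
gripper_force: 25.0
ee_pos: [594.2, 353.5, 15.3]
force: [0.4, -1.2, -0.7]
ee_pos: [594.0, 353.3, 12.6]
force: [0.8, 0.5, -0.8]
ee_pos: [594.0, 353.3, 10.6]
force: [0.1, -0.1, -0.6]
```

```bash
for i in 1 2 3 4 5; do echo '0,0,1,0,0,0;0,0,0,0,0,0' > path.dat && python3 drive.py path.dat | tee o.txt | grep -E "ee_pos|force: \["; done
```

```text
ee_pos: [594.1, 353.3, 9.7]
force: [-0.3, 0.6, -0.2]
ee_pos: [594.1, 353.3, 8.8]
force: [-1.1, 0.0, -1.1]
ee_pos: [594.1, 353.3, 7.7]
force: [0.8, -0.4, -1.5]
ee_pos: [594.1, 353.3, 6.7]
force: [0.1, -0.6, -0.6]
ee_pos: [594.2, 353.4, 6.3]
force: [-0.4, -1.1, 2.1]
```

Contact at 6.3 mm, so I release and retreat.

```bash
echo '0,0,0,0,0,0;0,0,0,0,0,0;0,0,0,0,0,0;0,0,0,0,0,0;0,0,0,0,0,0' > path.dat && python3 drive.py path.dat 60;  echo '0,0,-15,0,0,0;0,0,-30,0,0,0;0,0,-40,0,0,0;0,0,-40,0,0,0;0,0,-40,0,0,0;0,0,0,0,0,0;0,0,0,0,0,0' > path.dat && python3 drive.py path.dat
python3 - <<'E'
from h import *
m=env.camera_model("wrist");W=env.grab_frame("wrist");S=env.grab_frame("side");T=env.grab_frame("top")
h=cv2.cvtColor(W,cv2.COLOR_BGR2HSV); M=cv2.inRange(h,(5,200,120),(18,255,255)); n,l,st,c=cv2.connectedComponentsWithStats(M)
for i in range(1,n):
  if st[i,4]>300: print(st[i],c[i],plane("wrist",c[i],20,m).round(1))
o=np.zeros((600,800,3),np.uint8)
o[:360,:480]=cv2.resize(W[120:360,160:480],(480,360),interpolation=2)
o[:320,480:800]=cv2.resize(S[330:410,190:270],(320,320),interpolation=2)
o[360:,:300]=cv2.resize(S[110:230,310:460],(300,240),interpolation=2)
cv2.imwrite("pics/c8.png",o)
E
```

```text
time_s: 30.4
ee_pos: [594.9, 353.6, 6.4]
ee_rot: [179.9, -0.1, 80.4]
force: [2.5, -1.0, 3.9]
gripper_width: 59.9
gripper_force: 1.9
time_s: 31.1
ee_pos: [593.6, 353.5, 172.3]
ee_rot: [179.9, -0.1, 80.5]
force: [0.5, -0.2, -0.5]
gripper_width: 60.1
gripper_force: 0.0
[ 298  184   48   74 2549] [321.4468419  225.49117301] [594.9 353.   20. ]
[ 569  238   61   43 1787] [594.29322888 257.49692222] [896.6 267.2  20. ]
```

View pics/c8.png

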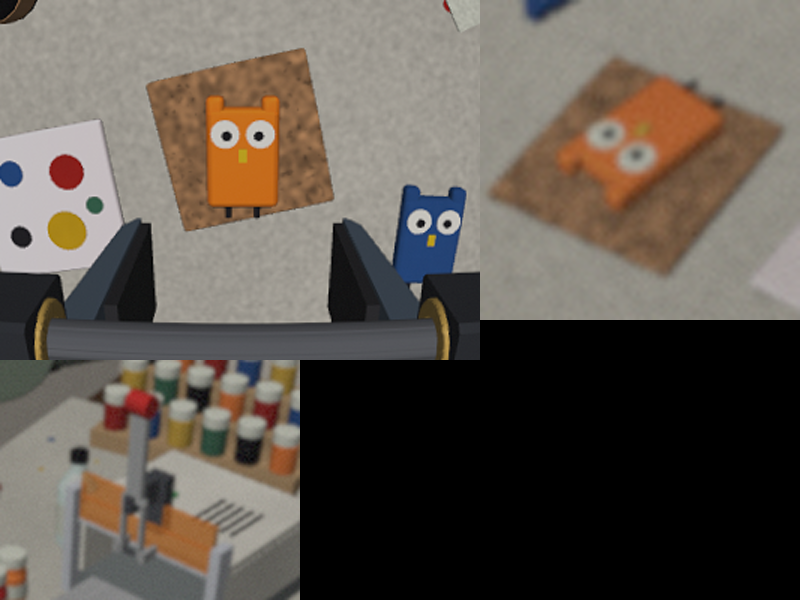

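The owl lies flat, eyes up, at (595,353), about 4 mm from the mat's centre. The guard is still hooked and the blue owl and tile are untouched. Handing in.

```bash
python3 -c "
from workcell import env
print(env.job_done())"
```

```text
the job is handed in; nothing more can be done
None
```

I handed the job in at about 31 s of the 69 s allowed, with the guard hooked in the notch, the tray out about 200 mm, and the owl flat, eyes up, about 4 mm from the cork mat's centre. The hand-in returned no verdict.

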